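# Lock the tongued deck into a display plinth

### The job

Take the walnut deck board off the sloped rest by its brass bar and fit it to the display plinth: angle its tongue under the brass lip and into the groove, then lower it and press its far edge down past the sprung roller until the deck lies flat on the bed, locked, with its tongue fully home and its sides in line with the ends of the brass rail. Leave it there and do not disturb the other things on the bench.

Things in the scene. Friction and masses are not known exactly. Their poses are not given: they have to be found in the camera images.
- deck: loose walnut board to fit, 0.16-0.28 kg: body 100 (x) by 120 (y) by 10 mm (z); origin: centre of that body's underside, z out of the top face, far edge at x +50. Along its -x edge a tongue: 10 mm long (x -60 to -50), 116 wide, z 0 to 4 mm. A brass bar stands on top. It starts face up on the sloped rest, tongue down-slope, up to 8 mm to one side
- tongue (a point): point on the deck: middle of the lower edge of the tongue's tip (deck x -60, y 0, z 0 mm)
- bar (a point): point on the deck: centre of the brass bar to hold it by, at deck x 0, y 0, z 25 mm. The bar is 10 mm thick in deck x, 50 mm long in y, and stands from the top face (z 10) to z 40 mm; the board balances about it
- rest: fixed plywood rest, 130 x 90 mm, at most 95 mm high, face sloped 30 degrees, rising to its +x; a low ledge at the foot stops the tongue. Origin: on the table under its middle. The deck's origin starts on the face, 55 mm above the table
- plinth: fixed dark wood display plinth, x -78 to +72, y -65 to +65 mm. Origin on the table, z up; flat bed 30 mm above it. Grooved brass rail at -x, roller at +x, flanked by two fixed brass posts (x 54 to 66, y 37 to 59 either side, tops 40 mm above the bed). Deck home: its origin at plinth (0, 0, 30 mm), axes parallel, underside on the bed, tongue tip at the groove's back wall
- lip (a point): middle of the brass lip's lower free edge, plinth (-52, 0, 37 mm). The rail is 120 mm long in y; its groove opens to +x: back wall at x -60, floor = the bed, roofed by the lip from x -60 to -52, whose underside is 7 mm and top 11 mm above the bed. Ends open. The tongue enters only some 4 mm at 30 degrees of tilt, and fully below about 18
- bed (a point): point on the plinth's flat bed (plinth x 0, y 0, z 30 mm)
- catch (a joint): travel of the sprung roller to plinth +x, m: 0 = free, at most 0.007, about 0.0015 with the deck home. Steel roller, radius 6, 44 mm long in y, axis at plinth x 53, 14 mm above the bed when free; 600 N/m, 2.4 N preload. The deck's far edge rests on it at about 10 degrees of tilt; pressed there with some 5 to 12 N it gives way and springs back over the edge
- brass_hoop: loose polished brass hoop, 90 mm across, 18 mm high; not to be disturbed. Origin: centre of its underside
- brass_bezel: loose brass bezel ring, 80 mm across, 14 mm high; not to be disturbed. Origin: centre of its underside
- finial: loose turned brass finial, 32 mm across, 34 mm tall, standing; not to be disturbed. Origin: centre of its underside
- polish_jar: loose amber jar of polish, 52 mm across, 62 mm tall; not to be disturbed. Origin: centre of its underside
- hammer: loose small hammer lying flat, 220 mm long; not to be disturbed. Origin: near its middle
- graver: loose graver (hand tool with a wooden handle) lying flat, 160 mm long; not to be disturbed. Origin: near its middle
- wax_block: loose block of carving wax, 70 x 45 x 25 mm; not to be disturbed. Origin: centre of its underside
There are look-alikes about, which are no part of the job. What is shaped like the plinth but orange or turquoise is not meant.

How it is judged:
By the outcome, as a careful person would: the job done as asked, in the order asked, and still so for the second after the job is handed in, with the robot touching nothing.
It also fails if it takes over 58 s, if anything falls off the work surface, if the arm or the gripper's body presses on something with over 40 N, if the wrist force passes 120 N, or if a joint passes its speed limit or range.

### The arm

A 6-joint arm with a two-finger parallel gripper is mounted at the origin on the work surface. World frame = base frame: x ahead of the robot, y to its left, z up, the work surface at z = 0. Lengths are in m, angles in rad, forces in N, time in s.
With the tool pointing down it reaches from about 0.225 to 0.875 m from the base axis. Payload 3.4 kg.
Tool frame: the origin (TCP) lies on the centre line of the jaws, within the pads' length; the fingertips stand 14 mm ahead of it and the grasp point (between the pads) lies 5 mm behind it; z points along the fingers, y is the line along which they close (so a half turn about z gives the same grasp; the last joint's range is limited). The gripper opens to 85 mm and grips with 20 to 120 N. Pads are 22 mm wide; open, the fingers measure 114 mm over their backs; the gripper's body (76 mm by 85 mm) begins 54 mm behind the grasp point. The pads swing forward as they close: fully open they stand 13 mm farther back than shut.
Start: joints at [1.027, 0.276, 1.505, -0, 1.361, -0.121], TCP at [0.236, 0.524, 0.245] pointing down, gripper open.
Joint ranges: [-2.89, 2.89], [-0.75, 2.08], [0.22, 2.7], [-1.18, 4.32], [0.11, 2.71], [-2.7, 2.7]. Speed limits (rad/s): [2.57, 2.57, 3.14, 3.14, 3.14, 3.14].

### API

Orientations are given as a unit quaternion [w, x, y, z].
In Python, from rig import manip, eyes gives the robot as it stands.
- The arm moves only by the shell command python3 -m creep 'ROWS' [FORCE]. ROWS is JSON, a list of rows, each a list of 5 numbers: the opening, from 0 (shut) to 1 (fully open), then the shift along the tool's x, y, z normalised to -1 to 1, where 1 is 0.5 m, then the turn about the tool's z normalised to -1 to 1, where 1 is 360 degrees. In form: [[fingers, dx, dy, dz, spin], ...]. A call has 1 to 10 rows; each row is the pose to reach, as a shift and turn from the pose commanded when the call began, along the tool's axes at that moment, turning the shorter way round; what a row does not reach only later rows make up. A row lasts 1/10 s, in which the tool goes at most 50 mm and 8.59 degrees, less where a joint would pass 70% of its speed; a pose out of reach is approached as far as the arm can. A call with a number of a shift or a turn outside -1 to 1 is refused whole. A call with a gripper value outside its range is refused whole. The fingers move at their own pace and stop on an object; FORCE is the grip in N (left out, the last holds). Time passes only in rows, so rows that repeat a pose let the fingers close. It gives the time, the measured TCP pose, the force, the opening and the grip force at its end, in the units of the state.
- manip.get_state(): the state, without advancing time (a new reading comes with each control period).
- eyes.get_image(name): name is "side" or "top" or "wrist"; returns a dict with "frame" (420x560x3 uint8, red, green, blue), "fx", "fy", "cx", "cy" (pixels), "R" (3x3) and "t" (3): a world point X has camera coordinates R X + t. Camera axes: x right, y down, z forward; pixel columns grow to the right and rows downward; lengths in m; the calibration is good to about 2 mm. A picture is of the moment at which its call begins. There is no depth.
- manip.sign_off(): hands the job in; it is judged then, once.
Trained networks look in the newest picture that a camera, given by its name, has taken for a name from the list of things; names that differ only in an ending like _2 or _b are one class to them, and where a whole thing is asked for, a point or a joint stands for the part that bears it (a point fixed in the world has none). Each returns a list of dicts, best first, with "confidence" (0 to 1); they miss things now and then, are a little off and sometimes report something else, mostly with a low value. They report only what shows in the picture. A call takes as long as a camera call. They do not tell look-alikes from the thing itself.
- eyes.regions_of(camera, label): "mask" (420x560 bool, what is visible of it) and "bbox" ([left, top, right, bottom] in pixels, round what is visible of it).
- eyes.place_of(camera, label): "centre" ([column, row] in pixels: a listed point, or the origin of a listed thing).
The state is a dict: "clock": time; "qpos": joint angles; "qd": joint speeds; "effort": joint torques, N m; "position": TCP position; "ee_rot": TCP orientation; "contact_force": force on the tool from outside, world axes, zero at the start; "moment": the same for the moment, N m; "width": finger opening in m; "gripper_force": force on a finger pad.
Only numpy, scipy, OpenCV 4.12 (cv2) and the standard library are available. Lean on these libraries where they do the work, as an engineer would, in place of code of your own. Each camera call takes 0.05 s, during which the arm holds its last target. There are 200 camera calls.

## Working session

There is one attempt and no reset: what is moved stays moved. The work goes in short steps, Python scripts to look and compute and a shell command to move; the robot and the scene stay as the last step left them, time stands still between calls to the robot, and variables do not carry over. Pictures are saved under pics/ and viewed, at most 10 in all, crops included, and the job is handed in when it is done.

```bash
mkdir -p pics
cat > h.py <<'E'
from rig import manip, eyes
import numpy as np, cv2
def shot(n,f):
    im=eyes.get_image(n); cv2.imwrite('pics/'+f,im['frame'][:,:,::-1]); return im
def ray(im,p):
    R=np.array(im['R']);t=np.array(im['t'])
    d=R.T@np.array([(p[0]-im['cx'])/im['fx'],(p[1]-im['cy'])/im['fy'],1]); return -R.T@t,d
def onz(im,p,z):
    o,d=ray(im,p); return o+d*(z-o[2])/d[2]
def proj(im,X):
    c=np.array(im['R'])@np.array(X)+np.array(im['t']); return np.array([im['fx']*c[0]/c[2]+im['cx'],im['fy']*c[1]/c[2]+im['cy']])
def tri(ims,ps):
    A=np.zeros((3,3));b=np.zeros(3)
    for im,p in zip(ims,ps):
        o,d=ray(im,p);d=d/np.linalg.norm(d);P=np.eye(3)-np.outer(d,d);A+=P;b+=P@o
    X=np.linalg.solve(A,b); return X,[np.round(proj(im,X)-p,1) for im,p in zip(ims,ps)]
E
python3 - <<'E'
from h import *
for c in ['side','top']:
    im=shot(c,c+'0.png'); print(c,im['fx'],im['cx'],im['cy'],np.round(-np.array(im['R']).T@im['t'],3))
    for l in ['deck','tongue','bar','rest','plinth','lip','bed','catch']:
        print(l,[(np.round(r['centre']).tolist(),round(r['confidence'],2)) for r in eyes.place_of(c,l)])
s=manip.get_state(); print(s)
E
```

```text
side 421.49523509001466 286.9677906689023 206.71327413068218 [ 0.443 -0.927  1.052]
deck [([284.0, 283.0], 0.87), ([365.0, 248.0], 0.43)]
tongue [([271.0, 290.0], 0.76)]
bar [([282.0, 280.0], 0.72)]
rest [([284.0, 296.0], 0.95)]
plinth [([290.0, 199.0], 0.75), ([222.0, 196.0], 0.74), ([243.0, 246.0], 0.66), ([303.0, 138.0], 0.65)]
lip [([290.0, 132.0], 0.89), ([269.0, 195.0], 0.69), ([208.0, 191.0], 0.66)]
bed [([242.0, 244.0], 0.88), ([303.0, 131.0], 0.76), ([285.0, 199.0], 0.73), ([219.0, 190.0], 0.66), ([284.0, 295.0], 0.3)]Traceback (most recent call last):
  File "<stdin>", line 5, in <module>
ValueError: it knows: bar, bed, brass_bezel, brass_hoop, deck, finial, graver, hammer, lip, plinth, polish_jar, rest, tongue, wax_block
```

```bash
ls; python3 -m creep --help 2>&1 | head -20
```

```text
h.py
pics
invalid input: not JSON, or not a number
```

Run:
```python
from h import *
im=shot('top','top0.png'); print(im['fx'],np.round(-np.array(im['R']).T@im['t'],3),np.round(im['R'],2))
for l in ['deck','tongue','bar','rest','plinth','lip','bed']:
    print(l,[(np.round(r['centre'],1).tolist(),round(r['confidence'],2),np.round(onz(im,r['centre'],.03),3).tolist()) for r in eyes.place_of('top',l)])
a=cv2.imread('pics/top0.png'); b=cv2.imread('pics/side0.png')
cv2.imwrite('pics/t0.png',cv2.resize(a,(800,600),interpolation=2)); cv2.imwrite('pics/s0.png',cv2.resize(b[80:340,140:487],(800,600),interpolation=2))
s=manip.get_state(); print(s)
```

```text
449.85304814086925 [0.397 0.066 1.24 ] [[ 0.02 -1.   -0.02]
 [-0.99 -0.02 -0.11]
 [ 0.11  0.02 -0.99]]
deck [([398.7, 217.5], 0.85, [0.5, -0.232, 0.03])]
tongue [([396.7, 238.2], 0.89, [0.444, -0.226, 0.03])]
bar [([401.3, 226.0], 0.76, [0.477, -0.239, 0.03])]
rest []
plinth [([224.5, 288.1], 0.89, [0.304, 0.231, 0.03]), ([249.7, 199.9], 0.85, [0.541, 0.17, 0.03]), ([113.1, 159.7], 0.82, [0.646, 0.549, 0.03]), ([319.9, 264.7], 0.69, [0.37, -0.022, 0.03])]
lip [([226.8, 306.6], 0.95, [0.255, 0.223, 0.03]), ([324.4, 286.2], 0.92, [0.314, -0.034, 0.03]), ([252.6, 220.5], 0.73, [0.485, 0.16, 0.03]), ([109.3, 179.1], 0.73, [0.592, 0.557, 0.03])]
bed [([321.9, 265.0], 0.85, [0.369, -0.027, 0.03]), ([113.0, 164.8], 0.68, [0.632, 0.549, 0.03]), ([247.9, 199.5], 0.64, [0.542, 0.175, 0.03]), ([226.0, 285.4], 0.57, [0.311, 0.227, 0.03]), ([253.9, 217.5], 0.3, [0.493, 0.157, 0.03])]
{'clock': 0.8, 'qpos': array([ 1.02700473e+00,  2.75888947e-01,  1.50487422e+00, -1.28941378e-05,
        1.36070179e+00, -1.20995615e-01]), 'qd': array([-4.47061170e-04, -4.44903795e-04,  3.27838363e-05, -1.11304905e-03,
       -2.65278207e-03, -1.85385964e-04]), 'effort': array([ 2.51745359e-04, -4.16596305e+01, -2.46092159e+01, -2.44596622e-04,
       -2.48290771e-04,  2.91104152e-05]), 'position': array([0.23595782, 0.52440165, 0.24534461]), 'ee_rot': array([2.67938096e-05, 2.09825658e-01, 9.77738814e-01, 5.82943627e-05]), 'contact_force': array([-1.07523191,  0.02952127, -0.41358808]), 'moment': array([-0.02936208,  0.03195704, -0.0108087 ]), 'gripper_force': 0.0, 'width': 0.08526839029893754}
```

View pics/t0.png

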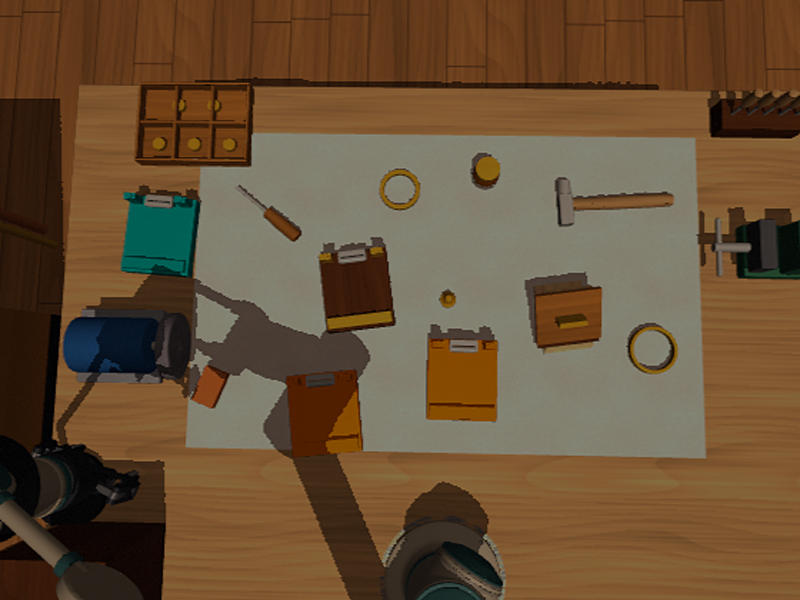

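View pics/s0.png

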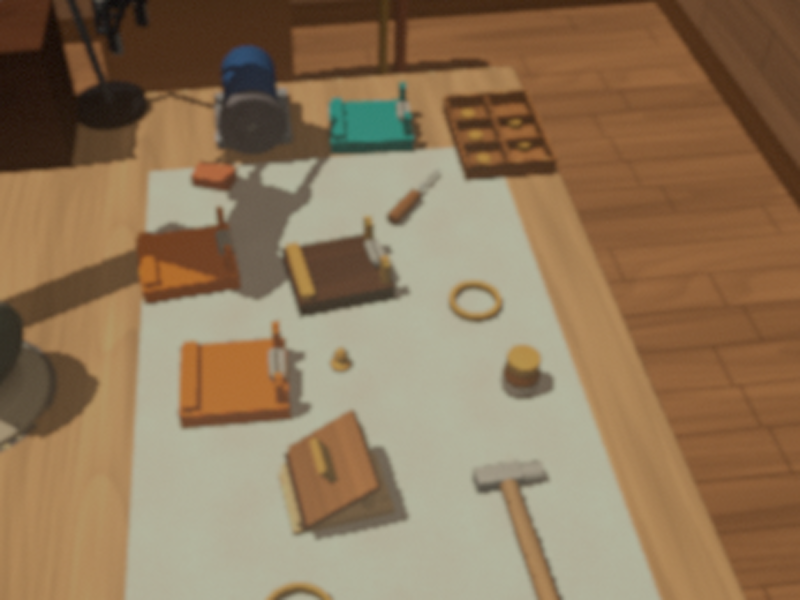

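```bash
cat >> h.py <<'E'
from scipy.spatial.transform import Rotation as Ro
def rot(s): q=s['ee_rot']; return Ro.from_quat([q[1],q[2],q[3],q[0]]).as_matrix()
def plan(X,yaw,s=None):
    """rows for TCP at X, tool y along deck y for deck yaw (deg)"""
    s=s or manip.get_state(); M=rot(s)
    d=M.T@(np.array(X)-s['position'])/0.5
    cur=np.degrees(np.arctan2(M[1,1],M[0,1]))
    t=(-(90+yaw-cur)+90)%180-90
    print('row',np.round(d,4),'spin',round(t/360,4),'(deg',round(t,1),')')
E
python3 - <<'E'
from h import *
im=shot('wrist','w0.png');s=manip.get_state();M=rot(s);R=np.array(im['R'])
print(im['fx'],im['cx'],im['cy'],'cam in tool',M.T@(-R.T@im['t']-s['position']),np.round(R@M,2))
plan([.50,.17,.30],10); plan([.47,-.23,.30],-6)
E
```

```text
308.4621753005374 280.14522384548064 207.17538900820395 cam in tool [ 0.07703749 -0.00086234 -0.12958587] [[ 0.    1.   -0.  ]
 [-0.95  0.   -0.3 ]
 [-0.3   0.    0.95]]
row [-0.7725 -0.4296 -0.1094] spin -0.0951 (deg -34.2 )
row [-1.046  -1.1838 -0.1095] spin -0.0506 (deg -18.2 )
```

```bash
python3 -m creep '[[1,-0.77,-0.43,-0.1,-0.095],[1,-0.77,-0.43,0.09,-0.095],[1,-0.77,-0.43,0.09,-0.095],[1,-0.77,-0.43,0.09,-0.095],[1,-0.77,-0.43,0.09,-0.095],[1,-0.77,-0.43,0.09,-0.095],[1,-0.77,-0.43,0.09,-0.095],[1,-0.77,-0.43,0.09,-0.095],[1,-0.77,-0.43,0.09,-0.095],[1,-0.77,-0.43,0.09,-0.095]]' && python3 -m creep '[[1,0,0,0,0],[1,0,0,0,0],[1,0,0,0,0]]'
python3 - <<'E'
from h import *
im=shot('wrist','w1.png')
for l in ['plinth','lip','bed']:
    print(l,[(np.round(r['centre'],1).tolist(),round(r['confidence'],2),np.round(onz(im,r['centre'],{'plinth':0,'lip':.037,'bed':.03}[l]),4).tolist()) for r in eyes.place_of('wrist',l)])
a=cv2.imread('pics/w1.png');cv2.imwrite('pics/w1b.png',cv2.resize(a,(800,600),interpolation=2))
E
```

```text
clock: 1.85
position: [0.5016, 0.1663, 0.1997]
ee_rot: [0.001, -0.085, 0.996, -0.001]
contact_force: [0.3, -0.3, -0.2]
width: 0.0856
gripper_force: 0.0
clock: 2.15
position: [0.4979, 0.1718, 0.2006]
ee_rot: [-0.0, -0.088, 0.996, 0.0]
contact_force: [-0.4, -0.3, 0.3]
width: 0.0856
gripper_force: 0.0
plinth [([91.4, 19.3], 0.77, [0.3721, -0.0311, 0.0]), ([272.3, 216.2], 0.76, [0.5356, 0.1694, 0.0]), ([553.2, 336.9], 0.6, [0.6349, 0.5549, 0.0])]
lip [([275.7, 180.5], 0.75, [0.4861, 0.1652, 0.037])]
bed [([274.9, 227.7], 0.69, [0.5372, 0.1732, 0.03]), ([66.5, 3.7], 0.59, [0.3685, -0.0346, 0.03])]
```

View pics/w1b.png

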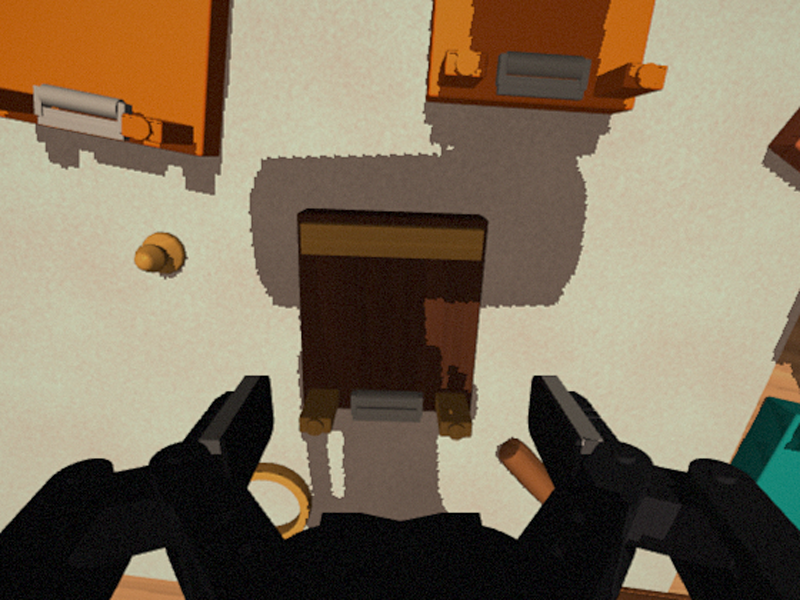

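```bash
cat > fitp.py <<'E'
from h import *
import pickle
from scipy.optimize import least_squares
im=eyes.get_image('wrist'); pickle.dump(im,open('w1.pkl','wb'))
k=1.42857
# plinth-frame points <-> picked px (800-scale)
P=[(-52,-60,41,302,254),(-52,60,41,482,261),(-78,-60,41,301,224),(-78,60,41,485,231)]
Q=np.array(P,float)
def W(v,p): c,s=np.cos(v[2]),np.sin(v[2]); return np.array([v[0]+c*p[0]-s*p[1],v[1]+s*p[0]+c*p[1],p[2]])
f=lambda v:np.concatenate([proj(im,W(v,q[:3]/1000))-q[3:]/k for q in Q])
r=least_squares(f,[.54,.17,.14]);v=r.x;print(v[:2],np.degrees(v[2]),np.round(r.fun,1))
a=im['frame'][:,:,::-1]; x0,y0,w,h=195,130,160,190;S=3
a=cv2.convertScaleAbs(a,alpha=2.2)
b=cv2.resize(a[y0:y0+h,x0:x0+w],None,fx=S,fy=S,interpolation=2); b2=b.copy()
def L(p,q,col):
    pp=[((proj(im,W(v,np.array(z)/1000))-[x0,y0]+.5)*S).astype(int).tolist() for z in(p,q)]; cv2.line(b2,pp[0],pp[1],col,1)
for rect,col in [([(-52,-60,41),(-52,60,41),(-60,60,41),(-60,-60,41)],(0,255,0)),([(-78,-65,30),(-78,65,30),(72,65,30),(72,-65,30)],(255,0,255)),([(54,37,70),(66,37,70),(66,59,70),(54,59,70)],(255,255,0)),([(54,-37,70),(66,-37,70),(66,-59,70),(54,-59,70)],(255,255,0)),([(53,-22,50),(53,22,50)],(0,0,255))]:
    for i in range(len(rect)): L(rect[i-1],rect[i],col)
cv2.imwrite('pics/ov1.png',cv2.resize(np.hstack([b2[:570],b[:570][:,:300]]),None,fx=1,fy=1))
E
python3 fitp.py
```

```text
[0.54025328 0.17116521] 7.867952607070786 [ 0.4  3.2 -0.6  3.1  0.3 -3.1 -0.1 -3. ]
```

View pics/ov1.png

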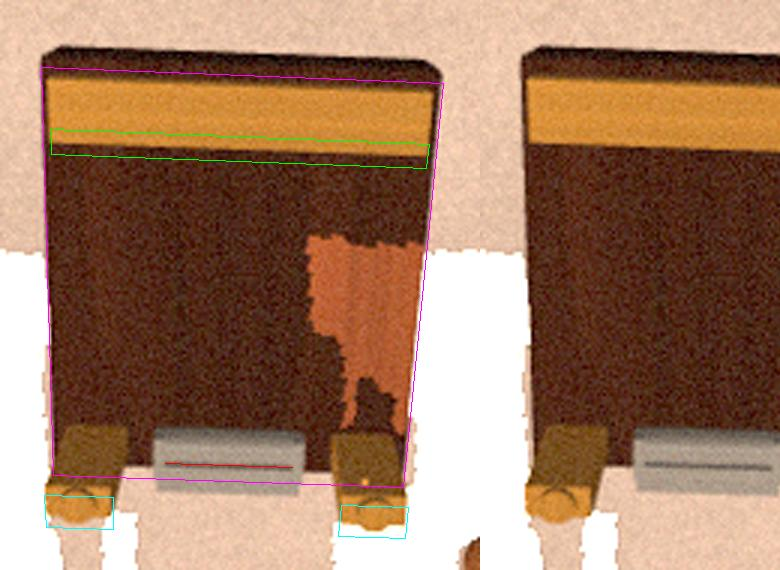

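```bash
sed -i "s/^im=.*/im=pickle.load(open('w1.pkl','rb'))/; s/^P=.*/P=[(-52,-60,41,47,147),(-52,60,41,432,155),(72,-38,30,140,467),(72,26,30,325,472)]/; s/q\[3:\]\/k/(q[3:]\/3+[195,130]-.5)/" fitp.py
python3 fitp.py
python3 - <<'E'
from h import *
plan([.40,-.23,.25],-4)
E
```

```text
[0.5356708  0.17340948] 10.270312122414662 [ 2.3  0.8 -0.4 -2.2  0.9  1.6 -3.1 -0.2]
row [ 0.3339 -0.7558 -0.0991] spin 0.0391 (deg 14.1 )
```

View pics/ov1.png

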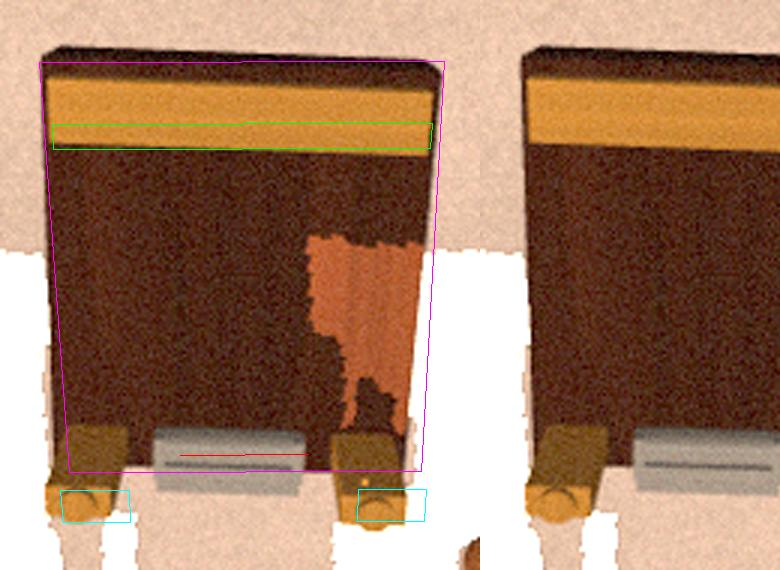

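```bash
sed -i "s/^f=lambda.*/Wt=np.array([1,1,1,1,0,1,0,1,1,0,0,1,0,1])/; s/^P=.*/P=[(-52,-60,41,47,147),(-52,60,41,432,155),(72,-38,30,140,467),(72,26,30,325,472),(53,0,50,229,0),(-78,-60,41,0,0),(-78,60,41,0,0)]/" fitp.py
sed -i "/^Wt=/a Wt[10:]=0\nf=lambda v:np.concatenate([proj(im,W(v,q[:3]/1000))-(q[3:]/3+[195,130]-.5) for q in Q])*Wt" fitp.py
python3 fitp.py
```

```text
[0.53626752 0.17063782] 8.330146016555808 [ 1.1 -1.1 -1.7  0.  -0.   0.7 -0.   0.5  0.6  0.   0.   0.   0.   0. ]
```

```bash
python3 -m creep '[[1,0.35,-0.75,-0.1,0.04],[1,0.35,-0.75,-0.1,0.04],[1,0.35,-0.75,-0.1,0.04],[1,0.35,-0.75,-0.1,0.04],[1,0.35,-0.75,-0.1,0.04],[1,0.35,-0.75,-0.1,0.04],[1,0.35,-0.75,-0.1,0.04],[1,0.35,-0.75,-0.1,0.04],[1,0.35,-0.75,-0.1,0.04],[1,0.35,-0.75,-0.1,0.04]]' && python3 -m creep '[[1,0,0,0,0],[1,0,0,0,0],[1,0,0,0,0]]'
python3 - <<'E'
from h import *
import pickle
im=shot('wrist','w2.png');pickle.dump(im,open('w2.pkl','wb'))
for l in ['deck','tongue','bar','rest']:
    print(l,[(np.round(r['centre'],1).tolist(),round(r['confidence'],2)) for r in eyes.place_of('wrist',l)])
r=eyes.regions_of('wrist','deck')
if r: print(r[0]['bbox'])
l,t,R_,b=[int(x) for x in r[0]['bbox']];x0,y0=max(l-15,0),max(t-15,0);a=cv2.imread('pics/w2.png')[y0:b+15,x0:R_+15]
S=min(780/a.shape[1],590/a.shape[0]);cv2.imwrite('pics/w2b.png',cv2.resize(cv2.convertScaleAbs(a,alpha=1.5),None,fx=S,fy=S,interpolation=2));print(x0,y0,S)
E
```

```text
clock: 3.4
position: [0.3912, -0.2316, 0.2507]
ee_rot: [0.0, 0.04, 0.999, -0.001]
contact_force: [1.0, 0.2, -0.2]
width: 0.0855
gripper_force: 0.0
clock: 3.7
position: [0.3917, -0.2279, 0.2502]
ee_rot: [-0.0, 0.038, 0.999, 0.0]
contact_force: [0.7, -0.2, -0.3]
width: 0.0852
gripper_force: 0.0
deck [([289.8, 266.8], 0.59)]
tongue [([285.1, 215.3], 0.6)]
bar [([289.2, 269.0], 0.75)]
rest []
[234.0, 206.9, 353.8, 323.2]
219 191 4.01360544217687
```

View pics/w2b.png

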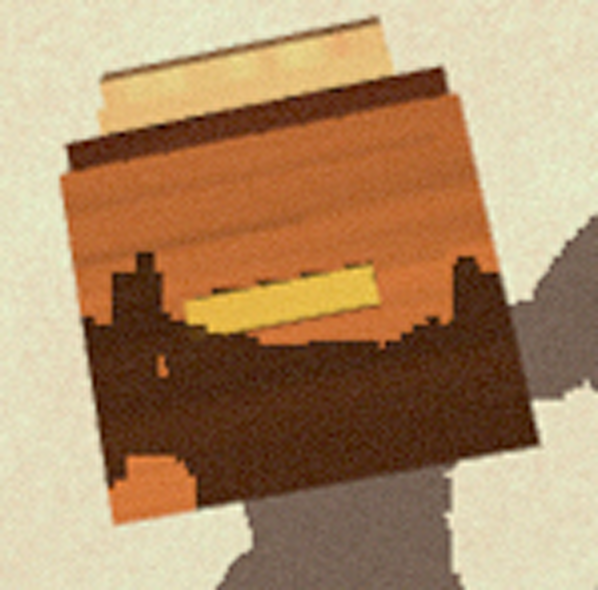

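```bash
cat > fitd.py <<'E'
from h import *
import pickle
from scipy.optimize import least_squares
im=pickle.load(open('w2.pkl','rb'))
Q=np.array([(-50,-60,10,62,176),(-50,60,10,460,94),(50,60,10,539,444),(50,-60,10,114,523),(-5,-25,40,185,301),(-5,25,40,373,264),(5,25,40,380,304),(5,-25,40,200,337)],float)
T=lambda v:Ro.from_euler('ZY',[v[2],-v[3]]).as_matrix()
W=lambda v,p:np.array([v[0],v[1],v[4]])+T(v)@p
f=lambda v:np.concatenate([proj(im,W(v,q[:3]/1000))-(q[3:]/4.0136+[219,191]-.5) for q in Q])
g=lambda u:f([u[0],u[1],u[2],np.pi/6,.055])
r=least_squares(f,[.48,-.23,0,.5,.055]);print('free',r.x,np.degrees(r.x[2:4]),np.round(r.fun,1))
r=least_squares(g,[.48,-.23,0]);v=[*r.x,np.pi/6,.055];print('con',r.x,np.degrees(r.x[2]),np.round(r.fun,1))
for n,p in dict(bar=(0,0,.025),bartop=(0,0,.04),tongue=(-.06,0,0)).items(): print(n,np.round(W(v,np.array(p)),4))
E
python3 fitd.py
```

```text
free [ 0.49106757 -0.22199686  0.13677558  0.52318004  0.05235664] [ 7.83666349 29.97600844] [ 0.2 -0.3 -0.1  0.2  0.2  0.2  0.5 -0.1  0.6 -0.1 -0.   0.2  0.2 -0.3
 -1.5  0.4]
con [ 0.48966873 -0.22199793  0.13691753] 7.844796389419164 [-0.3 -0.6  0.2 -0.3  0.7  0.5  0.1  0.3  0.4 -0.1  0.1  0.1  0.4 -0.3
 -1.7  0.5]
bar [ 0.4773 -0.2237  0.0767]
bartop [ 0.4699 -0.2247  0.0896]
tongue [ 0.4382 -0.2291  0.025 ]
```

Run:
```python
from h import *
import pickle
im=pickle.load(open('w1.pkl','rb'));a=im['frame'].astype(float)
# rail region
x0,y0=195,130
sub=a[150:185,205:345]; g=sub[:,:,0]-sub[:,:,2]
g=cv2.GaussianBlur(g,(0,0),.7)
F=[];B=[]
for c in range(12,125):
    col=g[:,c]; th=(np.median(col)+np.sort(col)[-8:].mean())/2*1.0
    th=(np.percentile(col,20)+np.percentile(col,90))/2
    on=np.where(col>th)[0]
    i,j=on[0],on[-1]
    B.append((205+c,150+i-(col[i]-th)/(col[i]-col[i-1]) if i>0 else 150+i)); F.append((205+c,150+j+(col[j]-th)/(col[j]-col[j+1]) if j<34 else 150+j))
for n,P in(('front',F),('back',B)):
    P=np.array(P);k=np.polyfit(P[:,0],P[:,1],1)
    for _ in range(3):
        r=P[:,1]-np.polyval(k,P[:,0]);k=np.polyfit(P[abs(r)<.8,0],P[abs(r)<.8,1],1)
    A,Bp=[onz(im,(x,np.polyval(k,x)),.041) for x in(215,330)]
    d=Bp-A; print(n,k,r.std(),'yaw',np.degrees(np.arctan2(-d[0],d[1])))
    # perpendicular distance line offset
    ya=np.arctan2(-d[0],d[1]);ex=np.array([np.cos(ya),np.sin(ya)]);print(' ex.A',ex@A[:2], 'A',A)
# left/right ends, mid-rail rows
for r in (160,164,168,172,174):
    row=a[r,190:350,0]-a[r,190:350,2]; on=np.where(row>(row.max()*.55))[0]; print(r,on[0]+190,on[-1]+190, [np.round(onz(im,(c,r),.041),4)[:2].tolist() for c in (on[0]+189.5,on[-1]+190.5)])
```

```text
front [3.55457913e-02 1.69462669e+02] 0.11356323993051111 yaw 8.016945071494312
 ex.A 0.5027518710154238 A [0.49261309 0.10721725 0.041     ]
back [3.67295897e-02 1.47616411e+02] 0.11593560084008143 yaw 7.995549568684093
 ex.A 0.48221009328705045 A [0.47220949 0.10489873 0.041     ]
160 211 338 [[0.4771, 0.1012], [0.4561, 0.2194]]
164 211 338 [[0.4809, 0.1016], [0.4598, 0.2202]]
168 211 338 [[0.4846, 0.102], [0.4635, 0.2211]]
172 211 338 [[0.4885, 0.1025], [0.4672, 0.222]]
174 211 337 [[0.4904, 0.1027], [0.4692, 0.2215]]
```

Run:
```python
from h import *
plan([.4718,-.2245,.130],7.9);plan([.4718,-.2245,.083],7.9)
```

```text
row [-0.1593  0.021   0.2405] spin -0.0341 (deg -12.3 )
row [-0.1593  0.021   0.3345] spin -0.0341 (deg -12.3 )
```

```bash
python3 -m creep '[[1,-0.16,0.021,0,-0.034],[1,-0.16,0.021,0.1,-0.034],[1,-0.16,0.021,0.2,-0.034],[1,-0.16,0.021,0.24,-0.034],[1,-0.16,0.021,0.24,-0.034],[1,-0.16,0.021,0.28,-0.034],[1,-0.16,0.021,0.31,-0.034],[1,-0.16,0.021,0.334,-0.034],[1,-0.16,0.021,0.334,-0.034],[1,-0.16,0.021,0.334,-0.034]]' 50
python3 - <<'E'
from h import *
s=manip.get_state(); print(s['position'],s['contact_force'])
plan([.4718,-.2245,.083],7.9)
E
```

```text
clock: 5.0
position: [0.4726, -0.2255, 0.0843]
ee_rot: [0.001, -0.068, 0.998, -0.0]
contact_force: [-0.8, 0.0, 0.8]
width: 0.0853
gripper_force: 0.0
[ 0.47262246 -0.2254606   0.0842892 ] [-0.80516575  0.03459751  0.83339058]
row [0.0014 0.0021 0.0026] spin -0.0003 (deg -0.1 )
```

```bash
python3 -m creep '[[0.4,0,0.002,0.002,0],[0,0,0.002,0.002,0],[0,0,0.002,0.002,0],[0,0,0.002,0.002,0],[0,0,0.002,0.002,0],[0,0,0.002,0.002,0],[0,0,0.002,0.002,0],[0,0,0.002,0.002,0]]' 50
python3 - <<'E'
from h import *
s=manip.get_state(); print(s['position'],s['contact_force'],s['moment'])
E
```

```text
clock: 5.8
position: [0.4722, -0.2243, 0.0833]
ee_rot: [0.001, -0.068, 0.998, -0.0]
contact_force: [-1.2, 0.9, 6.0]
width: 0.0484
gripper_force: 52.0
[ 0.47221402 -0.22426222  0.08330698] [-1.16480188  0.92855173  6.03182773] [0.13962271 0.13919454 0.08069231]
```

```bash
python3 -m creep '[[0,0,0,-0.05,0],[0,0,0,-0.12,0],[0,0,0,-0.2,0],[0,0,0,-0.23,0],[0,0,0,-0.23,0]]'
python3 - <<'E'
from h import *
s=manip.get_state(); print(s['contact_force'],s['moment'],s['width'])
plan([.527,.1691,.2],8.0)
E
```

```text
clock: 6.3
position: [0.4732, -0.2248, 0.1998]
ee_rot: [0.002, -0.068, 0.998, -0.002]
contact_force: [0.5, -0.5, -2.6]
width: 0.0487
gripper_force: 52.8
[ 0.54289438 -0.49075481 -2.62704349] [-0.02082174 -0.02831861 -0.05546973] 0.04872874478025158
row [-0.2137  0.7659 -0.0023] spin -0.0005 (deg -0.2 )
```

```bash
python3 -m creep '[[0,-0.01,0.04,0,0],[0,-0.03,0.12,0,0],[0,-0.06,0.21,0,0],[0,-0.085,0.3,0,0],[0,-0.11,0.39,0,0],[0,-0.135,0.48,0,0],[0,-0.16,0.57,0,0],[0,-0.185,0.66,0,0],[0,-0.205,0.73,0,0],[0,-0.214,0.766,0,0]]' && python3 -m creep '[[0,0,0,0,0],[0,0,0,0,0]]'
python3 - <<'E'
from h import *
import pickle
ims=[shot(c,c+'3.png') for c in('wrist','side')];pickle.dump(ims,open('w3.pkl','wb'))
s=manip.get_state();print(s['position']);plan([.527,.1691,.094],8.0)
for c,im in zip(('wrist','side'),ims):
  for l in('tongue','bar','deck'):
    print(c,l,[(np.round(r['centre'],1).tolist(),round(r['confidence'],2)) for r in eyes.place_of(c,l)])
# predicted tongue px
ya=np.radians(8);ex=np.array([np.cos(ya),np.sin(ya),0]);P=s['position']
for th in (25,30):
    t=np.radians(th);x,z=-.059,-.033;T=P+ex*(np.cos(t)*x-np.sin(t)*z)+[0,0,np.sin(t)*x+np.cos(t)*z];print(th,[proj(i,T).round(1) for i in ims])
a=cv2.imread('pics/wrist3.png');b=cv2.imread('pics/side3.png')[100:260,180:400]
cv2.imwrite('pics/c3.png',cv2.convertScaleAbs(np.hstack([cv2.resize(a[90:390,130:430],(400,400)),cv2.resize(b,(400,400*160//220)).__class__(0) if 0 else cv2.resize(b[:, :160],(400,400))]),alpha=1.6))
E
```

```text
clock: 7.3
position: [0.5248, 0.1731, 0.1951]
ee_rot: [-0.002, -0.069, 0.998, 0.0]
contact_force: [-0.7, -0.8, -2.2]
width: 0.0488
gripper_force: 52.7
clock: 7.5
position: [0.5247, 0.1698, 0.1955]
ee_rot: [-0.002, -0.069, 0.998, -0.001]
contact_force: [0.1, -0.4, -2.0]
width: 0.0487
gripper_force: 52.7
[0.52508625 0.1689193  0.19627935]
row [-0.0043 -0.      0.2045] spin -0.0006 (deg -0.2 )
wrist tongue [([281.4, 182.6], 0.7)]
wrist bar [([279.7, 281.9], 0.95)]
wrist deck [([278.3, 279.6], 0.68)]
side tongue [([273.5, 172.5], 0.9), ([285.9, 236.3], 0.39)]
side bar [([283.5, 160.3], 0.6)]
side deck [([286.2, 164.1], 0.69)]
25 [array([279.1, 176.9]), array([270.9, 173.2])]
30 [array([279.2, 183.7]), array([272.4, 173.7])]
```

View pics/c3.png

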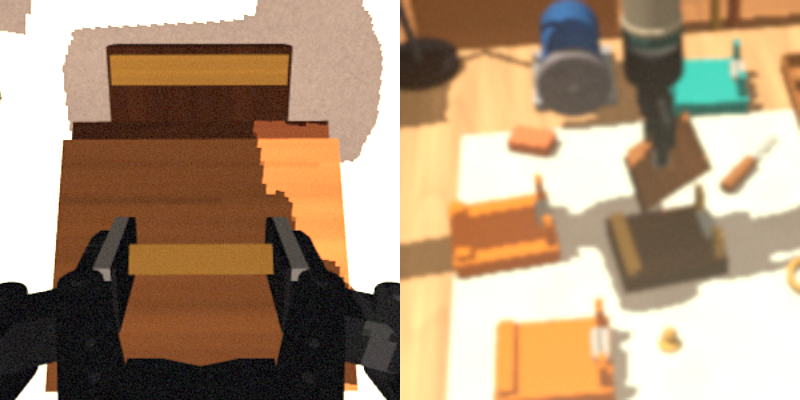

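```bash
python3 -m creep '[[0,-0.002,0,0.05,0],[0,-0.002,0,0.1,0],[0,-0.002,0,0.15,0],[0,-0.002,0,0.18,0],[0,-0.002,0,0.195,0],[0,-0.002,0,0.2,0],[0,-0.002,0,0.2,0],[0,-0.002,0,0.2,0]]'
python3 - <<'E'
from h import *
s=manip.get_state();print(s['position'],s['contact_force'],s['moment']);plan([.527,.1691,.094],8.0)
O=np.array([.5363,.1704]);e=np.array([np.cos(np.radians(8)),np.sin(np.radians(8))]);d=s['position'][:2]-O;print('plinth',d@e,d@[-e[1],e[0]])
ims=[eyes.get_image(c) for c in('wrist','side')]
for c in('wrist','side'): print([(np.round(r['centre'],1).tolist(),round(r['confidence'],2)) for r in eyes.place_of(c,'tongue')])
E
```

```text
clock: 8.7
position: [0.5276, 0.1702, 0.0983]
ee_rot: [0.001, -0.068, 0.998, 0.0]
contact_force: [0.4, 0.2, -1.5]
width: 0.0488
gripper_force: 52.7
[0.52758001 0.17022647 0.09826554] [ 0.42994752  0.21981629 -1.46370324] [-0.03437498  0.02309119 -0.00781465]
row [ 0.0015 -0.0021  0.0085] spin -0.0005 (deg -0.2 )
plinth -0.00865927951066015 0.0010417503879355534
[([281.1, 181.9], 0.78)]
[([275.6, 194.2], 0.72), ([285.7, 199.0], 0.47)]
```

```bash
python3 -m creep '[[0,0,-0.002,0.008,0],[0,0,-0.002,0.012,0],[0,0,-0.002,0.016,0],[0,0,-0.002,0.018,0],[0,0,-0.002,0.018,0],[0,0,-0.002,0.018,0]]' 30
```

```text
clock: 9.5
position: [0.5269, 0.1691, 0.0883]
ee_rot: [-0.0, -0.068, 0.998, 0.0]
contact_force: [0.0, -0.0, -0.9]
width: 0.0487
gripper_force: 52.8
```

```bash
python3 -m creep '[[0,0,0,0.002,0],[0,0,0,0.004,0],[0,0,0,0.004,0],[0,0,0,0.004,0]]' 30; python3 -m creep '[[0,0.004,0,0.004,0],[0,0.008,0,0.004,0],[0,0.008,0,0.004,0]]' 30
```

```text
clock: 9.9
position: [0.5279, 0.1693, 0.0874]
ee_rot: [0.001, -0.068, 0.998, 0.0]
contact_force: [0.8, -0.3, 5.2]
width: 0.0485
gripper_force: 53.5
clock: 10.2
position: [0.5278, 0.1693, 0.0873]
ee_rot: [0.006, -0.068, 0.998, 0.001]
contact_force: [4.3, -0.3, 9.5]
width: 0.0487
gripper_force: 54.1
```

```bash
python3 -m creep '[[0,-0.004,0,-0.005,0],[0,0,0,-0.006,0],[0,0.004,0,-0.006,0],[0,0.008,0,-0.006,0],[0,0.008,0,-0.006,0],[0,0.008,0,-0.006,0]]' 30
python3 - <<'E'
from h import *
s=manip.get_state();print(s['position'],s['contact_force'],s['moment'])
O=np.array([.5363,.1704]);e=np.array([np.cos(np.radians(8)),np.sin(np.radians(8))]);d=s['position'][:2]-O;print('plinth',d@e,d@[-e[1],e[0]])
E
```

```text
clock: 10.8
position: [0.5191, 0.1681, 0.0874]
ee_rot: [0.0, -0.068, 0.998, 0.0]
contact_force: [2.4, 0.2, 3.4]
width: 0.0487
gripper_force: 53.3
[0.51905533 0.16810592 0.08738711] [2.43027973 0.19081827 3.38905588] [ 0.04767218 -0.22803194  0.01899582]
plinth -0.01739611848069544 0.00012823732945527026
```

```bash
python3 -m creep '[[0,0.003,0,0,0],[0,0.006,0,0,0],[0,0.007,0,0,0],[0,0.007,0,0,0]]' 25
cat >> h.py <<'E'
def pl():
    s=manip.get_state();O=np.array([.5363,.1704]);e=np.array([np.cos(np.radians(8)),np.sin(np.radians(8))]);d=s['position'][:2]-O;print('plinth',np.round([d@e*1e3,d@[-e[1],e[0]]*1e3,s['position'][2]*1e3],1),'F',np.round(s['contact_force'],1),'M',np.round(s['moment'],2))
E
python3 -c 'from h import *;pl()'
```

```text
clock: 11.2
position: [0.5156, 0.1676, 0.0874]
ee_rot: [0.0, -0.068, 0.998, 0.0]
contact_force: [2.0, 0.8, 3.6]
width: 0.0488
gripper_force: 53.4
plinth [-20.9   0.1  87.4] F [2.  0.8 3.6] M [ 0.11 -0.32 -0.02]
```

```bash
python3 -m creep '[[0,-0.002,0,0.003,0],[0,-0.004,0,0.006,0],[0,-0.006,0,0.008,0],[0,-0.008,0,0.01,0],[0,-0.008,0,0.01,0],[0,-0.008,0,0.01,0]]' 25
python3 - <<'E'
from h import *
pl()
ims=[shot(c,c+'4.png') for c in('wrist','side')]
for c in('wrist','side'):
  for l in('tongue','bar'): print(c,l,[(np.round(r['centre'],1).tolist(),round(r['confidence'],2)) for r in eyes.place_of(c,l)])
E
```

```text
clock: 11.8
position: [0.5208, 0.1683, 0.0835]
ee_rot: [0.001, -0.068, 0.998, 0.0]
contact_force: [3.1, 0.7, 10.1]
width: 0.0489
gripper_force: 54.6
plinth [-15.6   0.1  83.5] F [ 3.1  0.7 10.1] M [ 0.06 -0.19  0.08]
wrist tongue [([282.5, 173.0], 0.73), ([281.7, 282.2], 0.27)]
wrist bar [([280.9, 280.2], 0.74)]
side tongue [([271.3, 195.9], 0.86), ([269.7, 193.7], 0.71)]
side bar [([283.2, 186.3], 0.77), ([345.3, 210.9], 0.38)]
```

```bash
python3 -m creep '[[0,-0.002,0,0.003,0],[0,-0.004,0,0.006,0],[0,-0.006,0,0.009,0],[0,-0.007,0,0.012,0],[0,-0.006,0,0.014,0],[0,-0.005,0,0.014,0],[0,-0.005,0,0.014,0]]' 25; python3 -c 'from h import *;pl()'
```

```text
clock: 12.8
position: [0.5268, 0.1692, 0.0779]
ee_rot: [0.005, -0.068, 0.998, 0.001]
contact_force: [7.3, 0.1, 11.7]
width: 0.0487
gripper_force: 55.7
plinth [-9.6  0.1 77.9] F [ 7.3  0.1 11.7] M [ 0.11 -0.77 -0.01]
```

```bash
python3 -m creep '[[0,0.003,0,-0.003,0],[0,0.006,0,-0.004,0],[0,0.008,0,-0.004,0],[0,0.008,0,-0.004,0]]' 25
python3 - <<'E'
from h import *
pl()
ims=[shot(c,c+'5.png') for c in('wrist','side')]
for c in('wrist','side'):
  for l in('tongue','bar'): print(c,l,[(np.round(r['centre'],1).tolist(),round(r['confidence'],2)) for r in eyes.place_of(c,l)])
E
```

```text
clock: 13.2
position: [0.5232, 0.1687, 0.0792]
ee_rot: [0.006, -0.068, 0.998, 0.001]
contact_force: [8.1, 0.7, 5.3]
width: 0.0487
gripper_force: 55.1
plinth [-13.2   0.1  79.2] F [8.1 0.7 5.3] M [ 0.21 -1.34 -0.06]
wrist tongue []
wrist bar [([280.5, 280.4], 0.88)]
side tongue [([271.6, 197.1], 0.88)]
side bar [([284.0, 185.3], 0.96), ([285.6, 196.6], 0.28)]
```

```bash
python3 -m creep '[[0,-0.002,0,0.003,0],[0,-0.004,0,0.006,0],[0,-0.006,0,0.009,0],[0,-0.007,0,0.012,0],[0,-0.008,0,0.013,0],[0,-0.008,0,0.013,0]]' 25
python3 - <<'E'
from h import *
pl()
ims=[shot(c,c+'6.png') for c in('wrist','side')]
for c in('wrist','side'):
  for l in('tongue','bar'): print(c,l,[(np.round(r['centre'],1).tolist(),round(r['confidence'],2)) for r in eyes.place_of(c,l)])
a=cv2.imread('pics/wrist6.png');b=cv2.imread('pics/side6.png')
cv2.imwrite('pics/c6.png',cv2.convertScaleAbs(np.hstack([cv2.resize(a[90:390,130:430],(400,400)),cv2.resize(b[140:240,230:330],(400,400),interpolation=2)]),alpha=1.8))
E
```

```text
clock: 14.1
position: [0.5276, 0.1693, 0.0737]
ee_rot: [0.006, -0.068, 0.998, 0.001]
contact_force: [7.8, 1.4, 12.9]
width: 0.0484
gripper_force: 56.5
plinth [-8.8  0.1 73.7] F [ 7.8  1.4 12.9] M [ 0.12 -0.85  0.02]
wrist tongue []
wrist bar [([279.7, 277.9], 0.68), ([277.5, 178.4], 0.47)]
side tongue [([270.9, 196.8], 0.9)]
side bar [([286.0, 187.6], 0.72)]
```

View pics/c6.png

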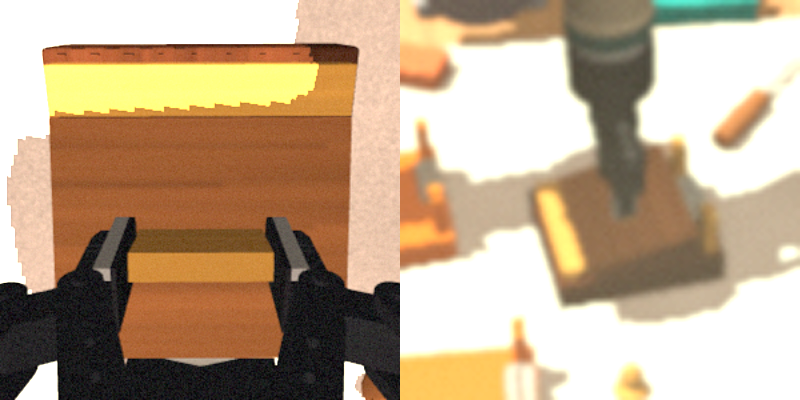

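```bash
python3 -m creep '[[0,-0.003,0,0.005,0],[0,-0.006,0,0.01,0],[0,-0.009,0,0.014,0],[0,-0.012,0,0.018,0],[0,-0.014,0,0.021,0],[0,-0.014,0,0.022,0],[0,-0.014,0,0.022,0]]' 50; python3 -c 'from h import *;pl()'
```

```text
clock: 15.1
position: [0.5342, 0.1702, 0.0623]
ee_rot: [0.006, -0.068, 0.998, 0.001]
contact_force: [8.0, 0.8, 10.4]
width: 0.0487
gripper_force: 58.2
plinth [-2.1  0.1 62.3] F [ 8.   0.8 10.4] M [ 0.04 -0.86  0.01]
```

```bash
python3 -m creep '[[0,0.001,0,0.004,0],[0,0.001,0,0.008,0],[0,0.001,0,0.008,0],[0,-0.003,0,0,0],[0,-0.003,0,0,0]]' 50; python3 -c 'from h import *;pl()'; python3 -m creep '[[0.5,0,0,0,0],[1,0,0,0,0],[1,0,0,0,0],[1,0,0,0,0],[1,0,0,0,0],[1,0,0,-0.05,0],[1,0,0,-0.12,0],[1,0,0,-0.2,0],[1,0,0,-0.24,0],[1,0,0,-0.24,0]]';python3 - <<'E'
from h import *
pl()
ims=[shot(c,c+'7.png') for c in('wrist','side')]
a=cv2.imread('pics/wrist7.png');b=cv2.imread('pics/side7.png')
cv2.imwrite('pics/c7.png',cv2.convertScaleAbs(np.hstack([cv2.resize(a[110:350,180:380],(400,480),interpolation=2),cv2.resize(b[150:240,240:315],(400,480),interpolation=2)]),alpha=1.8))
E
```

```text
clock: 15.6
position: [0.5345, 0.1702, 0.0612]
ee_rot: [0.004, -0.068, 0.998, 0.0]
contact_force: [7.8, 1.5, 2.0]
width: 0.0484
gripper_force: 57.5
plinth [-1.8  0.1 61.2] F [7.8 1.5 2. ] M [ 0.21 -1.23 -0.02]
clock: 16.6
position: [0.5321, 0.17, 0.1831]
ee_rot: [0.003, -0.068, 0.998, 0.0]
contact_force: [1.2, 0.3, -0.2]
width: 0.0852
gripper_force: 0.0
plinth [ -4.2   0.2 183.1] F [ 1.2  0.3 -0.2] M [-0.02  0.    0.04]
```

View pics/c7.png

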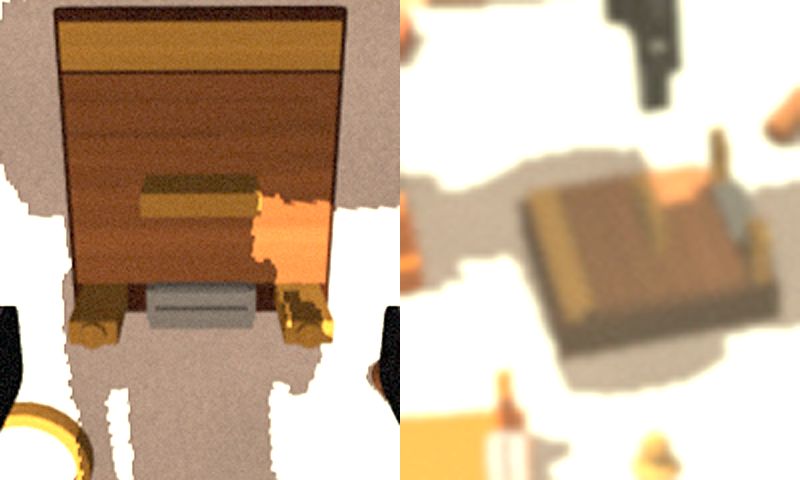

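Run:
```python
from h import *
im=eyes.get_image('wrist')
c,s=np.cos(np.radians(8)),np.sin(np.radians(8))
def px(p): return ((proj(im,[.5363+c*p[0]-s*p[1],.1704+s*p[0]+c*p[1],p[2]])-[180,110]+.5)*2).round(1)
for n,p in dict(lipL=(-.052,-.06,.041),lipR=(-.052,.06,.041),b1=(-.005,-.025,.07),b2=(-.005,.025,.07),b3=(.005,.025,.07),b4=(.005,-.025,.07),farL=(.05,-.06,.04),farR=(.05,.06,.04),bedL=(.072,-.065,.03),bedR=(.072,.065,.03)).items(): print(n,px(p))
def far(th):
    t=np.radians(th);return [px((-.06+np.cos(t)*x-np.sin(t)*z,0.03,.03+np.sin(t)*x+np.cos(t)*z)) for x,z in((.055,.04),(.065,.04),(.11,.01))]
print(far(0),far(3),far(10))
```

```text
lipL [62.  80.8]
lipR [341.  80.]
b1 [140.6 205.5]
b2 [263.2 205.1]
b3 [262.5 228.1]
b4 [141.4 228.5]
farL [ 77.4 294.7]
farR [326.9 294. ]
bedL [ 74.  325.1]
bedR [330.4 324.4]
[array([275.4, 205.1]), array([274.6, 228.1]), array([264.5, 294.2])] [array([276.4, 202.2]), array([275.7, 225.9]), array([265.7, 298.3])] [array([278.7, 193.3]), array([278.4, 218.6]), array([268.8, 306.3])]
```

Run:
```python
from h import *
pl();plan([.564,.1743,.183],8.0);plan([.564,.1743,.060],8.0)
```

```text
plinth [ -7.2  -0.  178.5] F [-0.8 -0.4 -0.1] M [0.06 0.02 0.06]
row [-0.0702  0.0002 -0.0092] spin -0.0005 (deg -0.2 )
row [-0.0709  0.0003  0.2368] spin -0.0005 (deg -0.2 )
```

```bash
python3 -m creep '[[0,-0.04,0,0,0],[0,-0.07,0,0,0],[0,-0.07,0,0.04,0],[0,-0.07,0,0.1,0],[0,-0.07,0,0.16,0],[0,-0.07,0,0.2,0],[0,-0.07,0,0.222,0],[0,-0.07,0,0.23,0],[0,-0.07,0,0.23,0],[0,-0.07,0,0.23,0]]' 40; python3 -c 'from h import *;pl()'; python3 -m creep '[[0,0,0,0.004,0],[0,0,0,0.008,0],[0,0,0,0.012,0],[0,0,0,0.016,0],[0,0,0,0.02,0],[0,0,0,0.024,0],[0,0,0,0.024,0]]'; python3 -c 'from h import *;pl()'
```

```text
clock: 17.75
position: [0.5658, 0.1745, 0.0656]
ee_rot: [0.001, -0.068, 0.998, 0.0]
contact_force: [0.6, 0.5, 0.6]
width: 0.0001
gripper_force: 0.0
plinth [29.8 -0.  65.6] F [0.6 0.5 0.6] M [ 0.05 -0.03 -0.01]
clock: 18.45
position: [0.5651, 0.1744, 0.054]
ee_rot: [0.0, -0.068, 0.998, 0.0]
contact_force: [-3.2, -0.2, 9.2]
width: -0.0001
gripper_force: 4.1
plinth [29.  -0.1 54. ] F [-3.2 -0.2  9.2] M [-0.12  0.38  0.05]
```

```bash
python3 -m creep '[[0,0,0,0.003,0],[0,0,0,0.003,0],[0,0,0,-0.02,0],[0,0,0,-0.1,0],[0,0,0,-0.2,0],[0,0,0,-0.26,0],[0,0,0,-0.26,0],[0,0,0,-0.26,0],[0,0,0,-0.26,0],[0,0,0,-0.26,0]]'
python3 - <<'E'
from h import *
pl()
im=shot('wrist','w8.png')
c,s=np.cos(np.radians(8)),np.sin(np.radians(8))
S=3.;x0,y0=180,150
def px(p): return ((proj(im,[.5363+c*p[0]-s*p[1],.1704+s*p[0]+c*p[1],p[2]])-[x0,y0]+.5)*S).round().astype(int).tolist()
b=cv2.resize(cv2.convertScaleAbs(cv2.imread('pics/w8.png'),alpha=1.6)[y0:y0+190,x0:x0+200],None,fx=S,fy=S,interpolation=2)
for q,col in [([(-.052,-.06,.041),(-.052,.06,.041),(-.0725,.06,.041),(-.0725,-.06,.041)],(0,255,0)),([(-.05,-.06,.04),(-.05,.06,.04),(.05,.06,.04),(.05,-.06,.04)],(255,0,255)),([(-.005,-.025,.07),(-.005,.025,.07),(.005,.025,.07),(.005,-.025,.07)],(255,0,0))]:
    cv2.polylines(b,[np.array([px(p) for p in q])],True,col,1)
cv2.imwrite('pics/c8.png',b)
E
```

```text
clock: 19.45
position: [0.5641, 0.1742, 0.181]
ee_rot: [-0.002, -0.068, 0.998, -0.0]
contact_force: [0.7, 0.4, 0.3]
width: -0.0001
gripper_force: 0.0
plinth [ 2.80e+01 -1.00e-01  1.81e+02] F [0.7 0.4 0.3] M [-0.03  0.03  0.03]
```

View pics/c8.png

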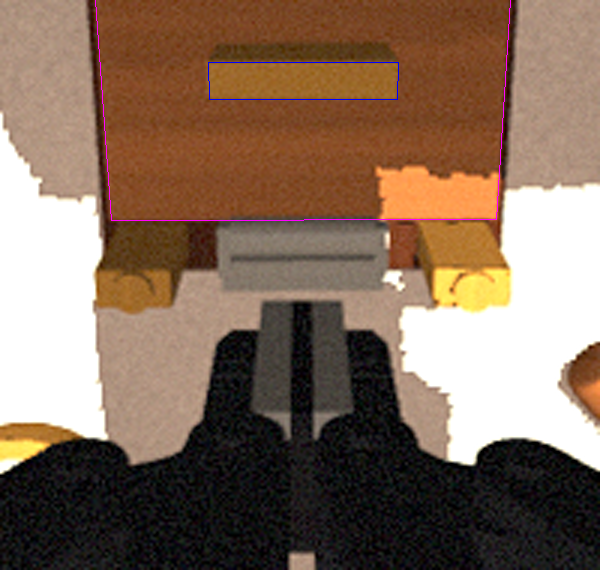

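The overlay of the home pose matches the deck: the bar outline is at (209–398, 63–99), the far edge is at row 219, and the roller sits over the edge. The deck is home and flat.

```bash
python3 -c 'from rig import manip; print(manip.sign_off())'
```

```text
the job is handed in; nothing more can be done
None
```

The deck is on the plinth, lying flat with its tongue home in the groove, the roller sprung over its far edge and its sides in line with the rail ends; the arm is clear and the job is handed in at about 19.5 s of the 58 s limit.

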